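# Walk the display case up to the counter's stop strip

## Robot

A 6-joint arm with a two-finger parallel gripper is mounted at the origin on the work surface. World frame = base frame: x ahead of the robot, y to its left, z up, the work surface at z = 0. Lengths are in m, angles in rad, forces in N, time in s.
With the tool pointing down it reaches from about 0.275 to 0.725 m from the base axis. Payload 5.6 kg.
Tool frame: the origin (TCP) lies on the front face of the gripper's body, between the roots of the fingers; the fingertips stand 73 mm ahead of it and the grasp point (between the pads) lies 54 mm ahead of it; z points along the fingers, y is the direction in which the jaws open and shut (so a half turn about z gives the same grasp; the last joint's range is limited). The gripper opens to 85 mm and grips with 20 to 120 N. Pads are 22 mm wide; open, the fingers measure 114 mm over their backs; the gripper's body (76 mm by 85 mm) begins 54 mm behind the grasp point. The pads swing forward as they close: fully open they stand 13 mm farther back than shut.
Start: joints at [-0.957, 0.255, 0.108, 0, -1.424, -0.285], TCP at [0.178, -0.521, 0.304] pointing down, gripper open.
Joint ranges: [-2.95, 2.95], [-1.21, 1.97], [-1.09, 1.5], [-2.87, 1.71], [-2.94, -0.07], [-3.05, 3.05]. Speed limits (rad/s): [2.57, 2.57, 3.14, 3.14, 3.14, 3.14].

## Interface

Orientations are given as a rotation vector (axis times angle).
In Python, from bench import state, get_image, camera_model, close_job, look_for, regions_of, landmark_of gives the robot as it stands.
- The arm moves only by the shell command python3 -m inch 'ROWS'. ROWS is JSON, a list of rows, each a list of 3 entries, a list of its own where there are three numbers: the shift along the tool's x, y, z scaled (see below), then the turn about the tool's z scaled (see below), then the gripper's target within -1 to 1 (fully open at 1, half-way at 0, shut at -1). In form: [[[tx, ty, tz], twist, claw], ...]. A call has 1 to 10 rows; each row is the pose to reach, as a shift and turn from the pose commanded when the call began, along the tool's axes at that moment; what a row does not reach only later rows make up. The controller multiplies each number of a shift by 15 cm and each number of a turn by 90 degrees. A row lasts 1/8 s, in which the tool goes at most 62.5 mm and 10.7 degrees, less where a joint would pass 70% of its speed; a pose out of reach is approached as far as the arm can. A call with a number of a shift or a turn outside -1 to 1 is refused whole. A call with a gripper value outside its range is refused whole. The fingers move at their own pace and stop on an object; the grip force is fixed at half the most. Time passes only in rows, so rows that repeat a pose let the fingers close. It gives the time, the measured TCP pose, the force and the opening at its end, in the units of the state.
- state(): the state, without advancing time (a new reading comes with each control period).
- get_image(name): name is "scene" or "top"; returns the picture (480x640x3 uint8, red, green, blue); there is no depth.
- camera_model(name): a dict with "intrinsics" (3x3 intrinsics, pixels), "R" (3x3) and "t" (3): a world point X has camera coordinates R X + t. Camera axes: x right, y down, z forward; pixel columns grow to the right and rows downward; lengths in m; the calibration is good to about 2 mm. A picture is of the moment at which its call begins. camera_model takes no time and is no camera call.
- close_job(): hands the job in, once; it reports no verdict.
Trained networks look in the newest picture that a camera, given by its name, has taken for a name from the list of things; names that differ only in an ending like _2 or _b are one class to them, and where a whole thing is asked for, a point or a joint stands for the part that bears it (a point fixed in the world has none). Each returns a list of dicts, best first, with "score" (0 to 1); they miss things now and then, are a little off and sometimes report something else, mostly with a low value. They report only what shows in the picture. A call takes as long as a camera call.
- look_for(camera, thing): "bbox" ([centre column, centre row, width, height] in pixels, round what is visible of it).
- regions_of(camera, thing): "pixels" (480x640 bool, what is visible of it) and "bbox" ([centre column, centre row, width, height] in pixels, round what is visible of it).
- landmark_of(camera, thing): "pixel" ([row, column] in pixels: a listed point, or the origin of a listed thing).
The state is a dict: "clock": time; "joint_pos": joint angles; "joint_vel": joint speeds; "joint_torque": joint torques, N m; "tcp_pos": TCP position; "tool_rot": TCP orientation; "force": force on the tool from outside, world axes, zero at the start; "torque": the same for the moment, N m; "gripper_width": finger opening in m.
Only numpy, scipy, OpenCV 4.12 (cv2) and the standard library are available. Lean on these libraries where they do the work, as an engineer would, in place of code of your own. Each camera call takes 0.05 s, during which the arm holds its last target.

## Task

Walk the heavy display case forward across the counter, with short pushes on its two rear corner posts in turn (left, right, left and so on), until its whole front lies flush against the wooden stop strip; neither end of the case may stick out past the strip's ends. Keep the case flat on the counter, do not press on its glass rear pane, and leave the other things on the counter where they are.

Things in the scene. Friction and masses are not known exactly. Their poses are not given: they have to be found in the camera images.
- case: low wooden case, glass top, three gouges inside: 110 (x) x 240 (y) x 60 high, 1.4 to 2.2 kg, loose, slides on its flat bottom. Origin: centre of the footprint, at the underside; +x out of its front, to the strip; -x rear, the robot's side; +y its left end. Starts with its front about 80 to 130 mm short of the strip, skewed up to 0.12 rad. Pushed at one rear corner it turns, mostly about the other.
- left_post: wooden corner post at the case's rear left, part of the case: 36 wide (y), 20 deep (x), 60 high. Origin: middle of its rear face (the face to push), at the underside; it lies at (-55, +102) mm in the case's frame, same axes. The posts stand 12 mm proud (rearwards) of the glass between them.
- right_post: the same post at the rear right corner, at (-55, -102) mm in the case's frame; its origin is likewise the middle of its rear face, at the underside.
- pane: glass rear pane between the two posts, 168 wide (y), 52 high, from 8 mm above the counter; part of the case. Origin: middle of its lower edge; its rear face lies 12 mm ahead of the posts' rear faces. Must not be pressed (3 N).
- front_left (a point): front left corner of the case, 12 mm above its underside, at (55, 120, 12) mm in the case's frame.
- front_right (a point): front right corner of the case, at (55, -120, 12) mm in the case's frame.
- strip: wooden stop strip fixed to the counter, 22 (x) x 400 (y) x 25 high. Origin: middle of the face turned to the robot, at the counter; its +x axis points horizontally into the strip, square to that face and away from the robot; y runs along the face.
- wax_jar: round wax jar with a steel lid, 60 dia x 75 high, standing near the left end of the case (mm); loose. Origin: centre of its underside. Leave it alone.
- plane: small wooden hand plane, 150 x 45 x 40 (about 70 high with its iron), lying near the right end of the case (mm); loose. Origin: centre of its underside. Leave it alone.
- mallet: turned wooden carving mallet standing on its head, 80 dia, 216 high, on the right of the counter (mm); loose. Origin: centre of its underside. Leave it alone.
- band_tin: empty dark open tin 120 x 90 x 50, on the left of the counter (mm); loose. Origin: centre of its underside. Leave it alone.
- oil: bottle of honing oil, 56 dia x 150 high, on the left of the counter (mm); loose. Origin: centre of its underside. Leave it alone.
- stone: reddish sharpening stone 180 x 70 x 28, on the right of the counter (mm); loose. Origin: centre of its underside. Leave it alone.

How it is judged:
By the outcome, as a careful person would: the job done as asked, in the order asked, and still so for the second after the job is handed in, with the robot touching nothing.
It also fails if it takes over 64 s, if anything falls off the work surface, if the arm or the gripper's body presses on something with over 40 N, if the wrist force passes 120 N, or if a joint passes its speed limit or range.

## Working session

There is one attempt and no reset: what is moved stays moved. The work goes in short steps, Python scripts to look and compute and a shell command to move; the robot and the scene stay as the last step left them, time stands still between calls to the robot, and variables do not carry over. Pictures are saved under pics/ and viewed, and the job is handed in when it is done.

```bash
ls; mkdir -p pics
python3 - <<'E'
from bench import *
import cv2
s=state();print(s)
for n in("scene","top"):
    im=get_image(n);cv2.imwrite(f"pics/{n}0.png",im[:,:,::-1])
    m=camera_model(n);print(n,m)
E
```

```text
pics
{'clock': 0.0, 'joint_pos': array([-9.57393439e-01,  2.55755467e-01,  1.06980719e-01, -4.64897870e-04,
       -1.42391269e+00, -2.84615618e-01]), 'joint_vel': array([-1.10463438e-03,  7.53512583e-05,  1.89242554e-04,  8.18622188e-04,
        6.30983687e-04,  6.40730020e-04]), 'joint_torque': array([ 1.87470432e-03, -3.86625910e+01,  2.37939674e+01,  5.36508322e+00,
       -6.07743554e-03,  3.42107705e-05]), 'tcp_pos': array([ 0.17753665, -0.52016981,  0.30298328]), 'tool_rot': array([ 5.13961865e-01, -3.09885203e+00, -2.98924771e-03]), 'force': array([ 1.08566098, -0.45294892,  0.40375457]), 'torque': array([ 0.0152554 ,  0.05244805, -0.02219432]), 'gripper_width': 0.08539485724941541}
scene {'intrinsics': array([[500.63925463,   0.        , 311.88553138],
       [  0.        , 500.63925463, 244.05725883],
       [  0.        ,   0.        ,   1.        ]]), 'R': array([[ 0.79371248,  0.60824857, -0.00736066],
       [ 0.4785683 , -0.63186882, -0.60968366],
       [-0.37549019,  0.48039095, -0.79261065]]), 't': array([-0.50412305, -0.25063749,  1.36934323])}
top {'intrinsics': array([[513.59628773,   0.        , 323.63816533],
       [  0.        , 513.59628773, 240.5056297 ],
       [  0.        ,   0.        ,   1.        ]]), 'R': array([[-1.74368297e-02, -9.99847476e-01,  9.90797889e-04],
       [-9.85060438e-01,  1.70091354e-02, -1.71366926e-01],
       [ 1.71323936e-01, -3.96409170e-03, -9.85206778e-01]]), 't': array([0.02610864, 0.60789391, 1.06306905])}
```

View pics/top0.png

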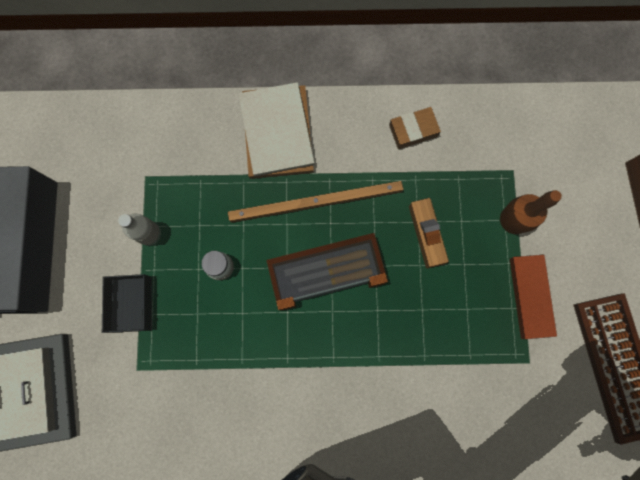

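View pics/scene0.png

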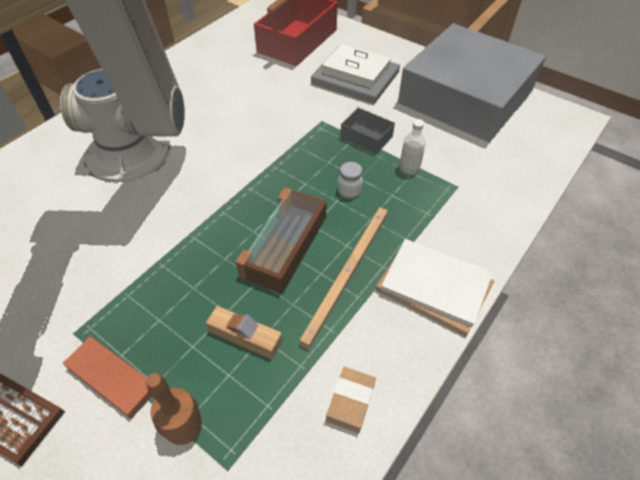

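Top view: the case is at about (328,272), with its rear posts at (286,303) and (378,281). The strip runs from (228,215) to (403,185). The jar is at (217,265) and the plane at (430,232). Next I'll measure.

```bash
cat > h.py <<'E'
from bench import *
import numpy as np, cv2
from scipy.optimize import least_squares
from scipy.spatial.transform import Rotation as Rn
M={n:camera_model(n) for n in("scene","top")}
def proj(n,X):
    m=M[n];X=np.atleast_2d(X);c=X@m['R'].T+m['t'];p=c@m['intrinsics'].T;return p[:,:2]/p[:,2:]
def unproj(n,uv,z):
    m=M[n];uv=np.atleast_2d(uv).astype(float);d=np.c_[uv,np.ones(len(uv))]@np.linalg.inv(m['intrinsics']).T@m['R']
    o=-m['R'].T@m['t'];return o+d*((z-o[2])/d[:,2])[:,None]
P={'case':(0,0,0),'left_post':(-.055,.102,0),'right_post':(-.055,-.102,0),'front_left':(.055,.12,.012),'front_right':(.055,-.12,.012)}
def place(q,X):
    X=np.atleast_2d(X);c,s=np.cos(q[2]),np.sin(q[2]);return np.c_[q[0]+c*X[:,0]-s*X[:,1],q[1]+s*X[:,0]+c*X[:,1],X[:,2]]
def case_lm(cams=("top","scene"),verbose=True,things=P):
    obs=[]
    for n in cams:
        get_image(n)
        for k in things:
            r=landmark_of(n,k)
            if r and r[0]['score']>.3: obs.append((n,k,np.array(r[0]['pixel'])[::-1],r[0]['score']))
    f=lambda q:np.concatenate([(proj(n,place(q,P[k]))[0]-p) for n,k,p,s in obs])
    r=least_squares(f,[.45,0,.1],loss='soft_l1',f_scale=1.5)
    if verbose:
        e=f(r.x).reshape(-1,2)
        for o,ee in zip(obs,e): print(o[0],o[1],o[2].round(1),round(o[3],2),ee.round(1))
    return r.x
def boxpts(q,h=.06):
    return place(q,[(sx*.055,sy*.12,z) for z in(0,h) for sx in(-1,1) for sy in(-1,1)])
E
python3 - <<'E'
from h import *
q=case_lm();print('case',q)
for k in P: print(k,place(q,P[k])[0].round(4))
for n in("top","scene"):
    r=regions_of(n,'strip')[0];print(n,r['score'],r['bbox'])
    ys,xs=np.nonzero(r['pixels']);w=unproj(n,np.c_[xs,ys],.025 if n=='top' else .02)[:,:2]
    c,sz,a=cv2.minAreaRect((w*1000).astype(np.float32));print(c,sz,a)
    print(cv2.boxPoints((c,sz,a)).round(0).tolist())
    r=landmark_of(n,'strip');print([(x['pixel'],x['score'],unproj(n,np.array(x['pixel'])[::-1],0)) for x in r[:2]])
for k,z in dict(wax_jar=0.,plane=0.,mallet=0.,band_tin=0.,oil=0.,stone=0.).items():
    for n in("top","scene"):
        r=landmark_of(n,k); 
        if r: print(k,n,round(r[0]['score'],2),unproj(n,np.array(r[0]['pixel'])[::-1],z).round(4))
E
```

```text
top case [325.8 270.4] 0.59 [0.6 0.5]
top left_post [288.8 306.1] 0.61 [-1.  -0.5]
top right_post [376.8 288.1] 0.71 [-0.4 -4.3]
scene case [286.1 247.7] 0.83 [-1.2 -1.5]
scene left_post [285.3 212.7] 0.53 [-1.8 -3.7]
scene right_post [241.8 270.8] 0.5 [1.  0.2]
scene front_left [326.9 211.4] 0.71 [0.3 3.3]
scene front_right [283.3 291.2] 0.74 [-0.8  0.3]
case [0.54783611 0.01039629 0.22238926]
case [0.5478 0.0104 0.    ]
left_post [0.4717 0.0978 0.    ]
right_post [ 0.5167 -0.1012  0.    ]
front_left [0.575  0.1396 0.012 ]
front_right [ 0.6279 -0.0945  0.012 ]
top 0.97 [314.4, 201.1, 173.5, 37.6]
(702.983642578125, 32.712310791015625) (27.278963088989258, 398.1227722167969) 9.379257202148438
[[657.0, 227.0], [722.0, -166.0], [749.0, -161.0], [684.0, 231.0]]
[([210.4, 318.8], 0.78, array([[0.6878147, 0.0252426, 0.       ]]))]
scene 0.64 [340.1, 277.8, 85.4, 138.4]
(710.8444213867188, 28.709609985351562) (30.343090057373047, 409.98577880859375) 9.391197204589844
[[662.0, 228.0], [729.0, -176.0], [759.0, -171.0], [692.0, 233.0]]
[([246.0, 284.0], 0.61, array([[0.54579927, 0.00954069, 0.        ]])), ([274.5, 342.7], 0.57, array([[0.70133915, 0.02684697, 0.        ]]))]
wax_jar top 0.93 [[0.5542 0.2506 0.    ]]
wax_jar scene 0.58 [[0.5616 0.2456 0.    ]]
plane top 0.58 [[ 0.6263 -0.2167  0.    ]]
plane scene 0.94 [[ 0.6254 -0.2152  0.    ]]
mallet top 0.58 [[ 0.6542 -0.4238  0.    ]]
mallet scene 0.74 [[ 0.6615 -0.4211  0.    ]]
band_tin top 0.72 [[0.4781 0.4435 0.    ]]
band_tin scene 0.69 [[ 0.4875  0.4361 -0.    ]]
oil top 0.6 [[0.6423 0.4122 0.    ]]
oil scene 0.69 [[0.6518 0.4102 0.    ]]
stone top 0.66 [[ 0.4792 -0.4402  0.    ]]
stone scene 0.93 [[ 0.4887 -0.4387  0.    ]]
```

```bash
cat >> h.py <<'E'
from scipy.optimize import minimize
def bx(x0,x1,y0,y1,z1): return [(x,y,z) for x in(x0,x1) for y in(y0,y1) for z in(0,z1)]
CASE=[bx(-.043,.055,-.12,.12,.06),bx(-.055,-.035,.084,.12,.06),bx(-.055,-.035,-.12,-.084,.06)]
STRIP=[bx(0,.022,-.2,.2,.025)]
def render(n,q,parts):
    im=np.zeros((960,1280),np.uint8)
    for b in parts:
        p=proj(n,place(q,b))*2+.5
        cv2.fillConvexPoly(im,cv2.convexHull((p*16).round().astype(np.int32).reshape(-1,1,2)),255,cv2.LINE_AA,4)
    return cv2.resize(im,(640,480),interpolation=cv2.INTER_AREA)/255.
def fit(masks,parts,q0,occl=None):
    w={n:cv2.GaussianBlur(m.astype(np.float32),(0,0),1.2) for n,m in masks.items()}
    def f(q): 
        return sum((np.abs(cv2.GaussianBlur(render(n,q,parts),(0,0),1.2)-w[n])).sum() for n in masks)
    q=np.array(q0,float);best=None
    for s in(.01,.003):
        r=minimize(f,q,method='Nelder-Mead',options=dict(initial_simplex=[q,q+[s,0,0],q+[0,s,0],q+[0,0,3*s]],xatol=1e-4,fatol=.3));q=r.x
    return q,r.fun/sum(m.sum() for m in masks.values())
def masks(thing,cams=("top","scene"),fresh=True):
    d={}
    for n in cams:
        if fresh:get_image(n)
        r=regions_of(n,thing)
        if r and r[0]['score']>.4: d[n]=r[0]['pixels']; 
    return d
S=None
import os,json
if os.path.exists('strip.json'): S=np.array(json.load(open('strip.json')))
def rel(q,S):
    "case pose in strip frame: gaps at front-left, right, lateral centre"
    c,s=np.cos(S[2]),np.sin(S[2]);F=place(q,[P['front_left'],P['front_right'],(.055,0,0)])[:,:2]-S[:2]
    g=-(F@[c,s]);l=F@[-s,c];return dict(gapL=g[0].round(4),gapR=g[1].round(4),latL=l[0].round(4),latR=l[1].round(4),skew=round(q[2]-S[2],4))
E
python3 - <<'E'
from h import *
m=masks('strip');
for c in(["top"],["scene"],["top","scene"]):
    print(c,fit({k:m[k] for k in c if k in m},STRIP,[.69,.031,.164]))
S=fit(m,STRIP,[.69,.031,.164])[0];json.dump(list(S),open('strip.json','w'))
m=masks('case')
for c in(["top"],["scene"],["top","scene"]):
    q,e=fit({k:m[k] for k in c if k in m},CASE,[.5478,.0104,.2224]);print(c,q,e,rel(q,S))
for k in P: print(k,place(q,P[k])[0].round(4))
im=get_image("top").copy()
for n in("top","scene"):
    im=np.ascontiguousarray(get_image(n))
    for pr,Q in((CASE,q),(STRIP,S)):
        cs,_=cv2.findContours((render(n,Q,pr)>.5).astype(np.uint8),0,2);cv2.drawContours(im,cs,-1,(255,0,255),1)
    cv2.imwrite(f"pics/{n}1.png",im[:,:,::-1])
print(state()['clock'])
E
```

```text
['top'] (array([0.69 , 0.031, 0.164]), np.float64(nan))
['scene'] (array([0.69827297, 0.02975594, 0.16447876]), np.float64(0.06607173822790095))
['top', 'scene'] (array([0.69827297, 0.02975594, 0.16447876]), np.float64(0.06607173822790095))
['top'] [0.54275952 0.0111738  0.23664586] 0.023422876611974137 {'gapL': np.float64(0.1103), 'gapR': np.float64(0.0929), 'latL': np.float64(0.1308), 'latR': np.float64(-0.1086), 'skew': np.float64(0.0722)}
['scene'] [0.54554978 0.00930428 0.23812219] 0.02472658190711566 {'gapL': np.float64(0.108), 'gapR': np.float64(0.0903), 'latL': np.float64(0.1286), 'latR': np.float64(-0.1108), 'skew': np.float64(0.0736)}
['top', 'scene'] [0.54359799 0.01100463 0.24010206] 0.03483201801872198 {'gapL': np.float64(0.1099), 'gapR': np.float64(0.0917), 'latL': np.float64(0.1306), 'latR': np.float64(-0.1087), 'skew': np.float64(0.0756)}
case [0.5436 0.011  0.    ]
left_post [0.4659 0.097  0.    ]
right_post [ 0.5144 -0.1011  0.    ]
front_left [0.5685 0.1406 0.012 ]
front_right [ 0.6256 -0.0925  0.012 ]
2.05h.py:46: RuntimeWarning: invalid value encountered in scalar divide
  return q,r.fun/sum(m.sum() for m in masks.values())
```

Run:
```python
import cv2,numpy as np
a=cv2.imread('pics/top1.png')[160:340,190:460];b=cv2.imread('pics/scene1.png')[170:360,210:430]
a=cv2.resize(a,(400,267),interpolation=2);b=cv2.resize(b,(400,345));cv2.imwrite('pics/z1.png',np.hstack([np.pad(a,((0,78),(0,0),(0,0))),b]))
```

```text
(no output)
```

View pics/z1.png

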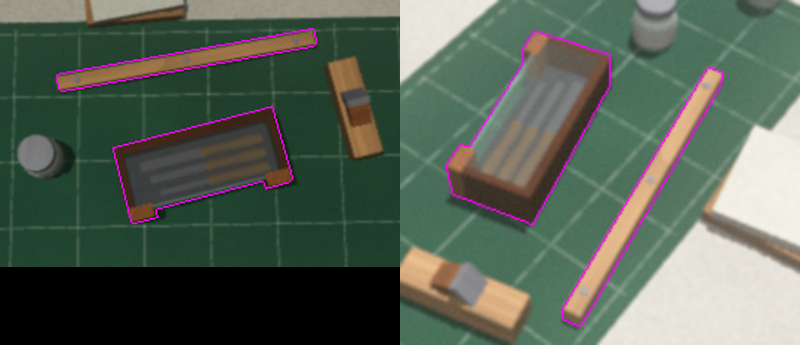

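```bash
cat >> h.py <<'E'
def to(X):
    s=state();R=Rn.from_rotvec(s['tool_rot']).as_matrix();d=R.T@(np.array(X)-s['tcp_pos']);return (d/.15).round(3)
def UV(u,v,z):
    "strip frame -> world; u = along normal (negative=robot side)"
    c,s_=np.cos(S[2]),np.sin(S[2]);return np.array([S[0]+c*u-s_*v,S[1]+s_*u+c*v,z])
def mine():
    s=state();c,s_=np.cos(S[2]),np.sin(S[2]);d=s['tcp_pos'][:2]-S[:2];x=Rn.from_rotvec(s['tool_rot']).as_matrix()[:,0]
    return dict(t=round(s['clock'],2),u=round(c*d[0]+s_*d[1],4),v=round(-s_*d[0]+c*d[1],4),z=round(s['tcp_pos'][2],4),yaw=round(np.arctan2(-x[1],-x[0])-S[2],4),F=s['force'].round(1))
def posts(q):
    c,s=np.cos(S[2]),np.sin(S[2]);F=place(q,[P['left_post'],P['right_post']])[:,:2]-S[:2];return np.c_[F@[c,s],F@[-s,c]].round(4)
E
python3 - <<'E'
from h import *
print(mine(),posts([.5436,.011,.240]))
m=masks('strip');print(m.keys(),fit(m,STRIP,S))
print(to(UV(-.27,.123,.25)))
E
```

```text
{'t': 2.05, 'u': np.float64(-0.6037), 'v': np.float64(-0.4576), 'z': np.float64(0.3039), 'yaw': np.float64(0.1643), 'F': array([-0.7, -0.3, -0.6])} [[-0.2182  0.1044]
 [-0.2028 -0.099 ]]
dict_keys(['top', 'scene']) (array([0.69575816, 0.03113614, 0.16409415]), np.float64(0.14809704827863213))
[-2.828  3.455  0.359]
```

```bash
python3 - <<'E'
import json;json.dump([.6958,.0311,.1641],open('strip.json','w'))
E
python3 -m inch '[[[-0.7,0.86,0],0.105,-1],[[-0.7,0.86,0],0.105,-1],[[-0.7,0.86,0],0.105,-1]]'
python3 -c "
from h import *
print(mine(),to(UV(-.27,.1044,.25)))"
```

```text
clock: 2.62
tcp_pos: [0.2356, -0.3626, 0.3041]
tool_rot: [-0.258, 3.13, -0.0]
force: [0.8, -0.1, 0.1]
gripper_width: 0.0319
{'t': 2.62, 'u': np.float64(-0.5183), 'v': np.float64(-0.3132), 'z': np.float64(0.3041), 'yaw': np.float64(0.0003), 'F': array([ 0.8, -0.1,  0.1])} [-1.656  2.784  0.36 ]
```

```bash
python3 -m inch '[[[-0.55,0.93,0.1],0,-1],[[-0.55,0.93,0.1],0,-1],[[-0.55,0.93,0.1],0,-1]]'
python3 -m inch '[[[-0.55,0.93,0.1],0,-1],[[-0.55,0.93,0.1],0,-1],[[-0.55,0.93,0.1],0,-1]]'
python3 -m inch '[[[-0.53,0.92,0.15],0,-1],[[-0.53,0.92,0.15],0,-1],[[-0.53,0.92,0.15],0,-1],[[-0.53,0.92,0.15],0,-1]]'
python3 -c "
from h import *
print(mine(),to(UV(-.27,.1044,.086)))"
```

```text
clock: 3.0
tcp_pos: [0.2942, -0.2114, 0.289]
tool_rot: [-0.26, 3.13, -0.0]
force: [-0.1, 0.2, -0.1]
gripper_width: -0.0005
clock: 3.38
tcp_pos: [0.353, -0.0601, 0.274]
tool_rot: [-0.261, 3.13, 0.001]
force: [-0.0, -0.9, 0.2]
gripper_width: -0.0001
clock: 3.88
tcp_pos: [0.4089, 0.0886, 0.2507]
tool_rot: [0.262, -3.13, 0.001]
force: [-0.5, -0.7, 0.1]
gripper_width: -0.0001
{'t': 3.88, 'u': np.float64(-0.2736), 'v': np.float64(0.1036), 'z': np.float64(0.2507), 'yaw': np.float64(0.0027), 'F': array([-0.5, -0.7,  0.1])} [-0.025  0.005  1.098]
```

```bash
python3 -m inch '[[[-0.02,0,0.4],0,-1],[[-0.02,0,0.8],0,-1],[[-0.02,0,0.8],0,-1]]'
python3 -m inch '[[[0,0,0.2],0,-1],[[0,0,0.3],0,-1],[[0,0,0.3],0,-1]]'
python3 - <<'E'
from h import *
print(mine())
q,e=fit(masks('case'),CASE,[.5436,.011,.240]);print(q,e,rel(q,S),posts(q))
for n in("top","scene"): cv2.imwrite(f"pics/{n}2.png",get_image(n)[:,:,::-1])
E
```

```text
clock: 4.25
tcp_pos: [0.4088, 0.0852, 0.1286]
tool_rot: [0.255, -3.123, 0.006]
force: [0.0, -0.2, 1.3]
gripper_width: -0.0002
clock: 4.62
tcp_pos: [0.4125, 0.0873, 0.0881]
tool_rot: [-0.257, 3.129, 0.0]
force: [0.4, -0.3, 0.8]
gripper_width: 0.0
{'t': 4.62, 'u': np.float64(-0.2703), 'v': np.float64(0.1018), 'z': np.float64(0.0881), 'yaw': np.float64(-0.0001), 'F': array([ 0.4, -0.3,  0.8])}
[0.54236396 0.01137288 0.23632803] 0.052103507666366476 {'gapL': np.float64(0.1084), 'gapR': np.float64(0.0911), 'latL': np.float64(0.1293), 'latR': np.float64(-0.1101), 'skew': np.float64(0.0722)} [[-0.2168  0.1034]
 [-0.2021 -0.1001]]
```

View pics/scene2.png

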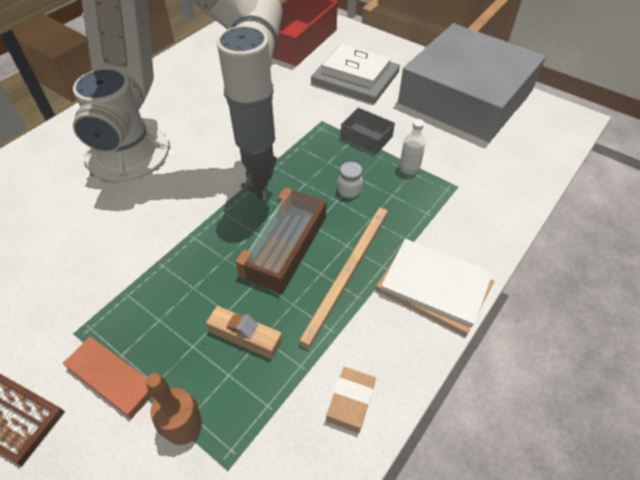

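View pics/top2.png

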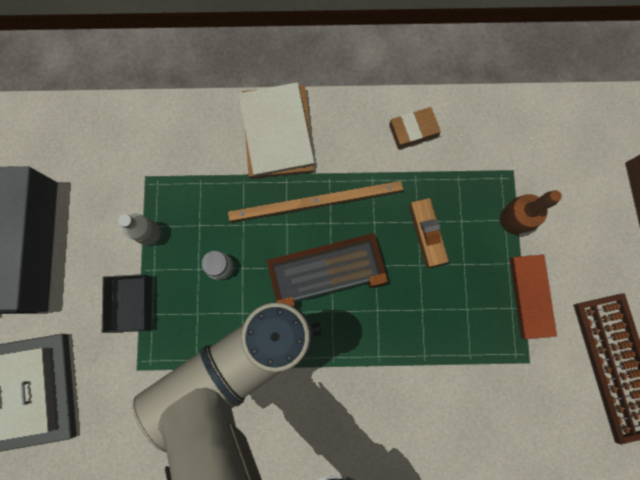

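```bash
python3 -m inch '[[[-0.12,0,0.02],0,-1],[[-0.22,0,0.02],0,-1],[[-0.24,0,0.02],0,-1],[[-0.28,0,0.02],0,-1]]'
python3 -m inch '[[[-0.03,0,0],0,-1],[[-0.06,0,0],0,-1]]'
python3 -m inch '[[[-0.03,0,0],0,-1],[[-0.06,0,0],0,-1]]'
python3 - <<'E'
from h import *
print(mine())
q,e=fit(masks('case'),CASE,[.5436,.011,.240]);print(q,e,rel(q,S),posts(q))
E
```

```text
clock: 5.42
tcp_pos: [0.4528, 0.094, 0.0833]
tool_rot: [0.257, -3.13, 0.0]
force: [0.1, 0.2, 0.3]
gripper_width: -0.0
clock: 5.68
tcp_pos: [0.4596, 0.0948, 0.0825]
tool_rot: [0.255, -3.126, 0.002]
force: [-6.5, -0.1, 0.3]
gripper_width: 0.0002
clock: 5.92
tcp_pos: [0.4683, 0.0964, 0.0823]
tool_rot: [0.255, -3.126, 0.001]
force: [-7.4, 2.2, 0.7]
gripper_width: -0.0001
{'t': 5.92, 'u': np.float64(-0.2138), 'v': np.float64(0.1015), 'z': np.float64(0.0823), 'yaw': np.float64(-0.0013), 'F': array([-7.4,  2.2,  0.7])}
[0.54913628 0.01126758 0.15438311] 0.15760658188415558 {'gapL': np.float64(0.0918), 'gapR': np.float64(0.0941), 'latL': np.float64(0.1239), 'latR': np.float64(-0.1161), 'skew': np.float64(-0.0097)} [[-0.2019  0.1069]
 [-0.2039 -0.0971]]
```

```bash
python3 -m inch '[[[-0.03,0,-0.02],0,-1],[[-0.06,0,-0.02],0,-1],[[-0.06,0,-0.02],0,-1]]'
python3 -m inch '[[[0.12,0,-0.02],0,-1],[[0.24,0,-0.02],0,-1],[[0.24,0,-0.02],0,-1]]'
python3 - <<'E'
from h import *
print(mine())
q,e=fit(masks('case'),CASE,[.5436,.011,.16]);print(q,e,rel(q,S),posts(q))
print(to(UV(-.235,posts(q)[1,1],.086)))
E
```

```text
clock: 6.5
tcp_pos: [0.4787, 0.0982, 0.086]
tool_rot: [0.256, -3.129, 0.001]
force: [-4.2, -0.4, -1.1]
gripper_width: -0.0001
clock: 6.88
tcp_pos: [0.4443, 0.0928, 0.0901]
tool_rot: [-0.258, 3.129, 0.001]
force: [1.0, 0.3, -0.1]
gripper_width: -0.0002
{'t': 6.88, 'u': np.float64(-0.2381), 'v': np.float64(0.1019), 'z': np.float64(0.0901), 'yaw': np.float64(0.0007), 'F': array([ 1. ,  0.3, -0.1])}
[0.55489987 0.01126792 0.0879091 ] 0.0912437767985296 {'gapL': np.float64(0.0783), 'gapR': np.float64(0.0965), 'latL': np.float64(0.1189), 'latR': np.float64(-0.1204), 'skew': np.float64(-0.0762)} [[-0.1893  0.1093]
 [-0.2049 -0.0941]]
[-0.015 -1.307  0.025]
```

```bash
python3 -m inch '[[[0,-0.4,0],0,-1],[[0,-0.8,0],0,-1],[[0,-0.96,0.02],0,-1],[[0,-0.96,0.02],0,-1]]'
python3 -m inch '[[[0.02,-0.34,0],0,-1],[[-0.02,-0.35,0],0,-1],[[-0.1,-0.35,0],0,-1]]'
python3 -c "
from h import *
print(mine())"
```

```text
clock: 7.58
tcp_pos: [0.4681, -0.0509, 0.0861]
tool_rot: [0.252, -3.131, 0.0]
force: [0.3, 0.3, -0.3]
gripper_width: 0.0002
clock: 7.95
tcp_pos: [0.4915, -0.0982, 0.0864]
tool_rot: [-0.257, 3.131, 0.0]
force: [0.3, -0.7, 0.1]
gripper_width: -0.0001
{'t': 7.95, 'u': np.float64(-0.2227), 'v': np.float64(-0.0942), 'z': np.float64(0.0864), 'yaw': np.float64(-0.0004), 'F': array([ 0.3, -0.7,  0.1])}
```

Target TCP u is about -0.190, so 33 mm ahead (-0.22).

```bash
python3 -m inch '[[[-0.04,0,0],0,-1],[[-0.09,0,0],0,-1],[[-0.14,0,0],0,-1],[[-0.18,0,0],0,-1],[[-0.22,0,0],0,-1],[[-0.22,0,0],0,-1]]'
python3 -c "
from h import *
print(mine())"
python3 -m inch '[[[0.12,0,0],0,-1],[[0.24,0,0],0,-1],[[0.24,0,0],0,-1]]'
python3 - <<'E'
from h import *
print(mine())
q,e=fit(masks('case'),CASE,[.56,.011,.17]);print(q,e,rel(q,S),posts(q))
print(to(UV(-.225,posts(q)[0,1],.086)))
E
```

```text
clock: 8.7
tcp_pos: [0.5221, -0.0929, 0.0854]
tool_rot: [0.258, -3.127, 0.0]
force: [-4.7, -2.0, -0.5]
gripper_width: -0.0001
{'t': 8.7, 'u': np.float64(-0.1916), 'v': np.float64(-0.094), 'z': np.float64(0.0854), 'yaw': np.float64(0.0005), 'F': array([-4.7, -2. , -0.5])}
clock: 9.07
tcp_pos: [0.4879, -0.0987, 0.0868]
tool_rot: [-0.258, 3.129, 0.0]
force: [0.4, 0.6, -0.2]
gripper_width: -0.0001
{'t': 9.07, 'u': np.float64(-0.2263), 'v': np.float64(-0.0941), 'z': np.float64(0.0868), 'yaw': np.float64(0.0005), 'F': array([ 0.4,  0.6, -0.2])}
[0.56741128 0.01454895 0.23711743] 0.34926448060992116 {'gapL': np.float64(0.0833), 'gapR': np.float64(0.0658), 'latL': np.float64(0.1283), 'latR': np.float64(-0.111), 'skew': np.float64(0.073)} [[-0.1917  0.1024]
 [-0.1768 -0.1011]]
[-0.002  1.312  0.004]
```

```bash
python3 -m inch '[[[0,0.4,0],0,-1],[[0,0.8,0],0,-1],[[0,0.96,0],0,-1],[[0,0.96,0],0,-1]]'
python3 -m inch '[[[0,0.36,0],0,-1],[[-0.04,0.36,0],0,-1],[[-0.08,0.36,0],0,-1]]'
python3 -c "
from h import *
print(mine())
q,e=fit(masks('case'),CASE,[.567,.014,.237]);print(q,e,rel(q,S),posts(q))"
```

```text
clock: 9.78
tcp_pos: [0.465, 0.0446, 0.0866]
tool_rot: [-0.262, 3.13, 0.0]
force: [0.5, -0.5, 0.1]
gripper_width: 0.0
clock: 10.15
tcp_pos: [0.4681, 0.0977, 0.0863]
tool_rot: [-0.257, 3.131, -0.0]
force: [-0.9, -0.2, -0.7]
gripper_width: 0.0002
{'t': 10.15, 'u': np.float64(-0.2138), 'v': np.float64(0.103), 'z': np.float64(0.0863), 'yaw': np.float64(-0.0001), 'F': array([-0.9, -0.2, -0.7])}
[0.56645432 0.01435812 0.23344979] 0.124140224546625 {'gapL': np.float64(0.0838), 'gapR': np.float64(0.0672), 'latL': np.float64(0.1281), 'latR': np.float64(-0.1113), 'skew': np.float64(0.0693)} [[-0.1923  0.1026]
 [-0.1781 -0.101 ]]
```

```bash
python3 -m inch '[[[-0.06,0,0],0,-1],[[-0.11,0,0],0,-1],[[-0.16,0,0],0,-1],[[-0.21,0,0],0,-1],[[-0.26,0,0],0,-1],[[-0.26,0,0],0,-1]]'
python3 -m inch '[[[0.12,0,0],0,-1],[[0.24,0,0],0,-1],[[0.24,0,0],0,-1]]'
python3 -m inch '[[[0,-0.4,0],0,-1],[[0,-0.8,0],0,-1],[[0,-0.96,0],0,-1],[[0,-0.96,0],0,-1]]'
python3 - <<'E'
from h import *
print(mine())
q,e=fit(masks('case'),CASE,[.575,.011,.1]);print(q,e,rel(q,S),posts(q))
print(to(UV(-.20,posts(q)[1,1],.086)))
E
```

```text
clock: 11.1
tcp_pos: [0.5054, 0.104, 0.0855]
tool_rot: [0.255, -3.128, 0.001]
force: [-3.9, -0.6, -0.9]
gripper_width: 0.0002
clock: 11.48
tcp_pos: [0.4705, 0.0985, 0.0869]
tool_rot: [-0.258, 3.13, 0.001]
force: [1.1, -1.0, -0.2]
gripper_width: -0.0001
clock: 11.98
tcp_pos: [0.4953, -0.0451, 0.0866]
tool_rot: [-0.253, 3.13, -0.001]
force: [0.5, -0.3, -0.5]
gripper_width: 0.0
{'t': 11.97, 'u': np.float64(-0.2103), 'v': np.float64(-0.0424), 'z': np.float64(0.0866), 'yaw': np.float64(-0.0029), 'F': array([ 0.5, -0.3, -0.5])}
[0.5807896  0.01531322 0.07522158] 0.3454000973997021 {'gapL': np.float64(0.0506), 'gapR': np.float64(0.0719), 'latL': np.float64(0.1179), 'latR': np.float64(-0.1212), 'skew': np.float64(-0.0889)} [[-0.1618  0.1097]
 [-0.1799 -0.0935]]
[-0.072 -0.357  0.003]
```

```bash
python3 -m inch '[[[0,-0.34,0],0,-1],[[-0.02,-0.34,0],0,-1],[[-0.08,-0.34,0],0,-1],[[-0.13,-0.34,0],0,-1],[[-0.18,-0.34,0],0,-1],[[-0.22,-0.34,0],0,-1],[[-0.27,-0.34,0],0,-1],[[-0.31,-0.34,0],0,-1],[[-0.31,-0.34,0],0,-1]]'
python3 -c "
from h import *
print(mine())"
python3 -m inch '[[[0.12,0,0],0,-1],[[0.26,0,0],0,-1],[[0.26,0,0],0,-1]]'
python3 -m inch '[[[0,0.4,0],0,-1],[[0,0.8,0],0,-1],[[0,0.96,0],0,-1],[[0,0.96,0],0,-1]]'
python3 - <<'E'
from h import *
print(mine())
q,e=fit(masks('case'),CASE,[.59,.015,.2]);print(q,e,rel(q,S),posts(q))
print(to(UV(-.20,posts(q)[0,1],.086)))
E
```

```text
clock: 13.3
tcp_pos: [0.547, -0.0856, 0.0853]
tool_rot: [0.258, -3.127, -0.0]
force: [-4.6, -1.2, -2.1]
gripper_width: -0.0001
{'t': 13.3, 'u': np.float64(-0.1659), 'v': np.float64(-0.0909), 'z': np.float64(0.0853), 'yaw': np.float64(0.0006), 'F': array([-4.6, -1.2, -2.1])}
clock: 13.68
tcp_pos: [0.5096, -0.0921, 0.0869]
tool_rot: [-0.258, 3.129, 0.0]
force: [0.6, 0.4, 0.3]
gripper_width: -0.0002
clock: 14.18
tcp_pos: [0.4873, 0.0519, 0.087]
tool_rot: [-0.263, 3.128, 0.001]
force: [0.3, -1.0, -0.4]
gripper_width: 0.0004
{'t': 14.18, 'u': np.float64(-0.2023), 'v': np.float64(0.0546), 'z': np.float64(0.087), 'yaw': np.float64(0.0037), 'F': array([ 0.3, -1. , -0.4])}
[0.59284302 0.01863216 0.22930761] 0.19855773024522905 {'gapL': np.float64(0.0565), 'gapR': np.float64(0.0409), 'latL': np.float64(0.1278), 'latR': np.float64(-0.1116), 'skew': np.float64(0.0652)} [[-0.1651  0.1027]
 [-0.1518 -0.1008]]
[-0.022  0.339  0.003]
```

```bash
python3 -m inch '[[[0,0.32,0],0,-1],[[-0.04,0.32,0],0,-1],[[-0.12,0.32,0],0,-1],[[-0.17,0.32,0],0,-1],[[-0.22,0.32,0],0,-1],[[-0.27,0.32,0],0,-1],[[-0.31,0.32,0],0,-1],[[-0.35,0.32,0],0,-1],[[-0.35,0.32,0],0,-1]]'
python3 -c "
from h import *
print(mine())"
python3 -m inch '[[[0.12,0,0],0,-1],[[0.26,0,0],0,-1],[[0.26,0,0],0,-1]]'
python3 -m inch '[[[0,-0.4,0],0,-1],[[0,-0.8,0],0,-1],[[0,-0.96,0],0,-1],[[0,-0.96,0],0,-1]]'
python3 - <<'E'
from h import *
print(mine())
q,e=fit(masks('case'),CASE,[.60,.015,.1]);print(q,e,rel(q,S),posts(q))
print(to(UV(-.16,posts(q)[1,1],.086)))
E
```

```text
clock: 15.5
tcp_pos: [0.5291, 0.1042, 0.0852]
tool_rot: [0.254, -3.127, 0.001]
force: [-4.3, -0.3, -2.3]
gripper_width: 0.0001
{'t': 15.5, 'u': np.float64(-0.1526), 'v': np.float64(0.0994), 'z': np.float64(0.0852), 'yaw': np.float64(-0.0022), 'F': array([-4.3, -0.3, -2.3])}
clock: 15.88
tcp_pos: [0.4915, 0.0985, 0.0868]
tool_rot: [-0.257, 3.13, 0.0]
force: [0.5, 0.5, -0.1]
gripper_width: 0.0002
clock: 16.38
tcp_pos: [0.5164, -0.0449, 0.0866]
tool_rot: [-0.252, 3.13, -0.001]
force: [-0.0, 1.2, 0.2]
gripper_width: 0.0002
{'t': 16.38, 'u': np.float64(-0.1894), 'v': np.float64(-0.0457), 'z': np.float64(0.0866), 'yaw': np.float64(-0.0033), 'F': array([-0. ,  1.2,  0.2])}
[0.60532857 0.01904475 0.09428855] 0.38722425212850636 {'gapL': np.float64(0.028), 'gapR': np.float64(0.0447), 'latL': np.float64(0.1188), 'latR': np.float64(-0.1207), 'skew': np.float64(-0.0698)} [[-0.139   0.1085]
 [-0.1532 -0.095 ]]
[-0.199 -0.346  0.004]
```

```bash
python3 -m inch '[[[0,-0.35,0],0,-1],[[-0.04,-0.35,0],0,-1],[[-0.12,-0.35,0],0,-1],[[-0.16,-0.35,0],0,-1],[[-0.21,-0.35,0],0,-1],[[-0.26,-0.35,0],0,-1],[[-0.3,-0.35,0],0,-1],[[-0.34,-0.35,0],0,-1],[[-0.34,-0.35,0],0,-1]]'
python3 -c "
from h import *
print(mine())"
python3 -m inch '[[[0.12,0,0],0,-1],[[0.26,0,0],0,-1],[[0.26,0,0],0,-1]]'
python3 -m inch '[[[0,0.4,0],0,-1],[[0,0.8,0],0,-1],[[0,0.96,0],0,-1],[[0,0.96,0],0,-1]]'
python3 - <<'E'
from h import *
print(mine())
q,e=fit(masks('case'),CASE,[.62,.02,.2]);print(q,e,rel(q,S),posts(q))
print(to(UV(-.16,posts(q)[0,1],.086)))
E
```

```text
clock: 17.7
tcp_pos: [0.5728, -0.0861, 0.0854]
tool_rot: [0.258, -3.127, -0.0]
force: [-4.8, -1.2, -0.8]
gripper_width: 0.0001
{'t': 17.7, 'u': np.float64(-0.1405), 'v': np.float64(-0.0955), 'z': np.float64(0.0854), 'yaw': np.float64(0.0005), 'F': array([-4.8, -1.2, -0.8])}
clock: 18.08
tcp_pos: [0.5354, -0.0923, 0.0869]
tool_rot: [-0.258, 3.129, 0.0]
force: [0.1, 0.1, 0.4]
gripper_width: -0.0
clock: 18.58
tcp_pos: [0.5131, 0.0517, 0.0869]
tool_rot: [-0.263, 3.128, 0.001]
force: [0.6, -0.5, 0.3]
gripper_width: 0.0002
{'t': 18.57, 'u': np.float64(-0.1769), 'v': np.float64(0.0501), 'z': np.float64(0.0869), 'yaw': np.float64(0.0036), 'F': array([ 0.6, -0.5,  0.3])}
[0.61611728 0.02374435 0.24021201] 0.2731414121067449 {'gapL': np.float64(0.0341), 'gapR': np.float64(0.0158), 'latL': np.float64(0.1296), 'latR': np.float64(-0.1097), 'skew': np.float64(0.0761)} [[-0.1424  0.1033]
 [-0.1269 -0.1001]]
[-0.119  0.373  0.003]
```

```bash
python3 -m inch '[[[0,0.35,0],0,-1],[[-0.04,0.35,0],0,-1],[[-0.12,0.35,0],0,-1],[[-0.17,0.35,0],0,-1],[[-0.21,0.35,0],0,-1],[[-0.26,0.35,0],0,-1],[[-0.31,0.35,0],0,-1],[[-0.31,0.35,0],0,-1]]'
python3 -c "
from h import *
print(mine())"
python3 -m inch '[[[0.12,0,0],0,-1],[[0.26,0,0],0,-1],[[0.26,0,0],0,-1]]'
python3 -m inch '[[[0,-0.4,0],0,-1],[[0,-0.8,0],0,-1],[[0,-0.98,0],0,-1],[[0,-0.98,0],0,-1]]'
python3 - <<'E'
from h import *
print(mine())
q,e=fit(masks('case'),CASE,[.63,.022,.12]);print(q,e,rel(q,S),posts(q))
print(to(UV(-.16,posts(q)[1,1],.086)))
im=np.ascontiguousarray(get_image("scene"))
for pr,Q in((CASE,q),(STRIP,S)):
    cs,_=cv2.findContours((render("scene",Q,pr)>.5).astype(np.uint8),0,2);cv2.drawContours(im,cs,-1,(255,0,255),1)
cv2.imwrite("pics/s3.png",im[150:380,200:450,::-1])
E
```

```text
clock: 19.77
tcp_pos: [0.5486, 0.1073, 0.0852]
tool_rot: [0.254, -3.128, 0.001]
force: [-3.0, -0.2, -2.0]
gripper_width: -0.0004
{'t': 19.77, 'u': np.float64(-0.1327), 'v': np.float64(0.0992), 'z': np.float64(0.0852), 'yaw': np.float64(-0.0023), 'F': array([-3. , -0.2, -2. ])}
clock: 20.15
tcp_pos: [0.5108, 0.1016, 0.0868]
tool_rot: [-0.256, 3.13, 0.0]
force: [-0.1, -0.2, 0.2]
gripper_width: 0.0
clock: 20.65
tcp_pos: [0.5362, -0.045, 0.0866]
tool_rot: [-0.252, 3.13, -0.001]
force: [-0.9, 0.6, -0.2]
gripper_width: -0.0001
{'t': 20.65, 'u': np.float64(-0.1699), 'v': np.float64(-0.049), 'z': np.float64(0.0866), 'yaw': np.float64(-0.0036), 'F': array([-0.9,  0.6, -0.2])}
[0.62698055 0.02357383 0.11681919] 0.437579951880489 {'gapL': np.float64(0.0085), 'gapR': np.float64(0.0199), 'latL': np.float64(0.1211), 'latR': np.float64(-0.1186), 'skew': np.float64(-0.0473)} [[-0.1192  0.1083]
 [-0.1289 -0.0955]]
[-0.069 -0.329  0.003]
```

View pics/s3.png

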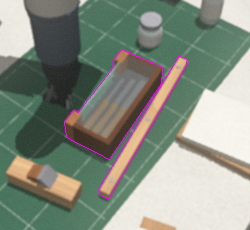

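```bash
python3 -m inch '[[[0,-0.33,0],0,-1],[[-0.04,-0.33,0],0,-1],[[-0.12,-0.33,0],0,-1],[[-0.18,-0.33,0],0,-1],[[-0.22,-0.33,0],0,-1],[[-0.26,-0.33,0],0,-1],[[-0.3,-0.33,0],0,-1],[[-0.3,-0.33,0],0,-1]]'
python3 -c "
from h import *
print(mine())"
python3 -m inch '[[[0.12,0,0],0,-1],[[0.26,0,0],0,-1],[[0.26,0,0],0,-1]]'
python3 -m inch '[[[0,0.4,0],0,-1],[[0,0.8,0],0,-1],[[0,0.98,0],0,-1],[[0,0.98,0],0,-1]]'
python3 - <<'E'
from h import *
print(mine())
q,e=fit(masks('case'),CASE,[.63,.023,.18]);print(q,e,rel(q,S),posts(q))
E
```

```text
clock: 21.9
tcp_pos: [0.5862, -0.0842, 0.0854]
tool_rot: [0.257, -3.127, 0.0]
force: [-4.2, -0.6, -1.9]
gripper_width: 0.0002
{'t': 21.9, 'u': np.float64(-0.127), 'v': np.float64(-0.0958), 'z': np.float64(0.0854), 'yaw': np.float64(0.0), 'F': array([-4.2, -0.6, -1.9])}
clock: 22.28
tcp_pos: [0.5487, -0.0903, 0.0869]
tool_rot: [-0.258, 3.129, 0.001]
force: [1.8, 1.2, -0.3]
gripper_width: -0.0
clock: 22.78
tcp_pos: [0.5259, 0.0569, 0.0869]
tool_rot: [-0.263, 3.128, 0.001]
force: [0.5, -0.7, -0.1]
gripper_width: -0.0001
{'t': 22.77, 'u': np.float64(-0.1634), 'v': np.float64(0.0532), 'z': np.float64(0.0869), 'yaw': np.float64(0.0036), 'F': array([ 0.5, -0.7, -0.1])}
[0.63065968 0.02759094 0.21286623] 2.108868831226288 {'gapL': np.float64(0.0158), 'gapR': np.float64(0.0041), 'latL': np.float64(0.1297), 'latR': np.float64(-0.11), 'skew': np.float64(0.0488)} [[-0.1247  0.1064]
 [-0.1148 -0.0974]]
```

```bash
python3 -m inch '[[[0,0.32,0],0,-1],[[-0.04,0.32,0],0,-1],[[-0.12,0.32,0],0,-1],[[-0.17,0.32,0],0,-1],[[-0.21,0.32,0],0,-1],[[-0.25,0.32,0],0,-1],[[-0.27,0.32,0],0,-1],[[-0.27,0.32,0],0,-1]]'
python3 -c "
from h import *
print(mine())"
python3 -m inch '[[[0.12,0,0],0,-1],[[0.26,0,0],0,-1],[[0.26,0,0],0,-1]]'
python3 -m inch '[[[0,-0.4,0],0,-1],[[0,-0.8,0],0,-1],[[0,-0.98,0],0,-1],[[0,-0.98,0],0,-1]]'
python3 - <<'E'
from h import *
print(mine())
m=masks('case');print({k:v.sum() for k,v in m.items()})
q,e=fit(m,CASE,[.64,.025,.16]);print(q,e,rel(q,S),posts(q))
E
```

```text
clock: 23.98
tcp_pos: [0.5554, 0.1073, 0.0851]
tool_rot: [0.254, -3.126, 0.001]
force: [-5.0, -0.6, -1.0]
gripper_width: -0.0002
{'t': 23.98, 'u': np.float64(-0.1261), 'v': np.float64(0.0982), 'z': np.float64(0.0851), 'yaw': np.float64(-0.0017), 'F': array([-5. , -0.6, -1. ])}
clock: 24.35
tcp_pos: [0.5181, 0.1015, 0.0867]
tool_rot: [-0.257, 3.131, 0.0]
force: [1.5, 0.2, 0.5]
gripper_width: -0.0002
clock: 24.85
tcp_pos: [0.5437, -0.0451, 0.0865]
tool_rot: [-0.252, 3.13, -0.001]
force: [0.0, -0.4, 0.5]
gripper_width: 0.0001
{'t': 24.85, 'u': np.float64(-0.1625), 'v': np.float64(-0.0504), 'z': np.float64(0.0865), 'yaw': np.float64(-0.0034), 'F': array([ 0. , -0.4,  0.5])}
{'top': np.int64(2326), 'scene': np.int64(5393)}
[0.63696816 0.02597868 0.16529578] 0.4571938980704506 {'gapL': np.float64(0.004), 'gapR': np.float64(0.0037), 'latL': np.float64(0.1246), 'latR': np.float64(-0.1154), 'skew': np.float64(0.0012)} [[-0.114   0.1065]
 [-0.1138 -0.0975]]
```

```bash
python3 -m inch '[[[0,-0.32,0],0,-1],[[-0.04,-0.32,0],0,-1],[[-0.12,-0.32,0],0,-1],[[-0.2,-0.32,0],0,-1],[[-0.24,-0.32,0],0,-1],[[-0.26,-0.32,0],0,-1],[[-0.27,-0.32,0],0,-1]]'
python3 -m inch '[[[-0.015,0,0],0,-1],[[-0.03,0,0],0,-1]]'
python3 -c "
from h import *
print(mine())"
```

```text
clock: 25.92
tcp_pos: [0.5882, -0.084, 0.0856]
tool_rot: [0.257, -3.125, 0.0]
force: [-7.4, -2.7, 2.1]
gripper_width: -0.0001
clock: 26.18
tcp_pos: [0.5916, -0.0837, 0.0853]
tool_rot: [0.256, -3.123, 0.001]
force: [-12.2, -2.0, 5.1]
gripper_width: -0.0
{'t': 26.18, 'u': np.float64(-0.1216), 'v': np.float64(-0.0963), 'z': np.float64(0.0853), 'yaw': np.float64(-0.0006), 'F': array([-12.2,  -2. ,   5.1])}
```

```bash
python3 -m inch '[[[-0.01,0,0],0,-1],[[-0.02,0,0],0,-1],[[-0.02,0,0],0,-1]]'
python3 -c "
from h import *
print(mine())
m=masks('case')
q,e=fit(m,CASE,[.64,.025,.17]);print(q,e,rel(q,S),posts(q))"
```

```text
clock: 26.55
tcp_pos: [0.5919, -0.0835, 0.0845]
tool_rot: [0.255, -3.117, 0.0]
force: [-16.2, -2.0, 5.8]
gripper_width: 0.0
{'t': 26.55, 'u': np.float64(-0.1213), 'v': np.float64(-0.0961), 'z': np.float64(0.0845), 'yaw': np.float64(-0.0011), 'F': array([-16.2,  -2. ,   5.8])}
[0.63901953 0.02550838 0.19172537] 0.041679306561441753 {'gapL': np.float64(0.0053), 'gapR': np.float64(-0.0014), 'latL': np.float64(0.1252), 'latR': np.float64(-0.1147), 'skew': np.float64(0.0276)} [[-0.1147  0.1042]
 [-0.1091 -0.0997]]
```

```bash
python3 -m inch '[[[0.12,0,0],0,-1],[[0.3,0,0],0,-1],[[0.3,0,0],0,-1]]'
python3 -m inch '[[[0,0.4,0],0,-1],[[0,0.8,0],0,-1],[[0,0.98,0],0,-1],[[0,0.98,0],0,-1]]'
python3 -m inch '[[[0,0.34,0],0,-1],[[-0.04,0.34,0],0,-1],[[-0.12,0.34,0],0,-1],[[-0.2,0.34,0],0,-1],[[-0.22,0.34,0],0,-1],[[-0.22,0.34,0],0,-1]]'
python3 -c "
from h import *
print(mine())"
```

```text
clock: 27.12
tcp_pos: [0.5521, -0.0899, 0.0865]
tool_rot: [0.257, -3.131, -0.0]
force: [0.4, 0.2, -0.3]
gripper_width: 0.0001
clock: 27.62
tcp_pos: [0.5299, 0.0574, 0.0867]
tool_rot: [-0.263, 3.129, 0.001]
force: [0.4, -0.1, 0.4]
gripper_width: -0.0006
clock: 28.38
tcp_pos: [0.5538, 0.1102, 0.0861]
tool_rot: [0.255, -3.131, 0.0]
force: [-0.5, -0.1, 0.2]
gripper_width: -0.0002
{'t': 28.38, 'u': np.float64(-0.1272), 'v': np.float64(0.1012), 'z': np.float64(0.0861), 'yaw': np.float64(-0.0013), 'F': array([-0.5, -0.1,  0.2])}
```

```bash
python3 -m inch '[[[-0.015,0,0],0,-1],[[-0.03,0,0],0,-1],[[-0.04,0,0],0,-1],[[-0.04,0,0],0,-1]]'
python3 -m inch '[[[-0.01,0,0],0,-1],[[-0.02,0,0],0,-1]]'
python3 -c "
from h import *
print(mine())
m=masks('case')
q,e=fit(m,CASE,[.64,.025,.17]);print(q,e,rel(q,S),posts(q))"
```

```text
clock: 28.88
tcp_pos: [0.5577, 0.1114, 0.0857]
tool_rot: [0.256, -3.127, 0.001]
force: [-5.5, 0.3, 0.1]
gripper_width: -0.0002
clock: 29.12
tcp_pos: [0.5597, 0.1116, 0.0854]
tool_rot: [0.255, -3.125, 0.001]
force: [-10.2, -1.0, 3.1]
gripper_width: 0.0001
{'t': 29.12, 'u': np.float64(-0.1211), 'v': np.float64(0.1017), 'z': np.float64(0.0854), 'yaw': np.float64(-0.001), 'F': array([-10.2,  -1. ,   3.1])}
[0.63996849 0.02725011 0.16536832] 0.22785616974039571 {'gapL': np.float64(0.0009), 'gapR': np.float64(0.0006), 'latL': np.float64(0.1254), 'latR': np.float64(-0.1146), 'skew': np.float64(0.0013)} [[-0.1108  0.1073]
 [-0.1106 -0.0967]]
```

```bash
python3 -m inch '[[[-0.01,0,0],0,-1],[[-0.02,0,0],0,-1],[[-0.02,0,0],0,-1]]'
python3 -c "
from h import *
print(mine())"
python3 -m inch '[[[0.12,0,0],0,-1],[[0.3,0,0],0,-1],[[0.3,0,0],0,-1]]'
python3 -m inch '[[[0,-0.4,0],0,-1],[[0,-0.8,0],0,-1],[[0,-0.98,0],0,-1],[[0,-0.98,0],0,-1]]'
python3 -m inch '[[[0,-0.34,0],0,-1],[[-0.04,-0.34,0],0,-1],[[-0.12,-0.34,0],0,-1],[[-0.2,-0.34,0],0,-1],[[-0.22,-0.34,0],0,-1],[[-0.22,-0.34,0],0,-1]]'
python3 -c "
from h import *
print(mine())
m=masks('case')
q,e=fit(m,CASE,[.64,.025,.17]);print(q,e,rel(q,S),posts(q))"
```

```text
clock: 29.7
tcp_pos: [0.56, 0.1108, 0.0843]
tool_rot: [0.253, -3.119, 0.004]
force: [-14.1, -2.3, 4.2]
gripper_width: 0.0001
{'t': 29.7, 'u': np.float64(-0.1209), 'v': np.float64(0.1009), 'z': np.float64(0.0843), 'yaw': np.float64(-0.002), 'F': array([-14.1,  -2.3,   4.2])}
clock: 30.08
tcp_pos: [0.5198, 0.1051, 0.0867]
tool_rot: [0.258, -3.131, -0.0]
force: [0.2, 0.2, 0.7]
gripper_width: 0.0005
clock: 30.58
tcp_pos: [0.5458, -0.0415, 0.0865]
tool_rot: [-0.252, 3.13, -0.0]
force: [-0.2, -0.1, 0.2]
gripper_width: 0.0
clock: 31.32
tcp_pos: [0.586, -0.084, 0.0862]
tool_rot: [0.258, -3.131, -0.0]
force: [-0.4, 0.1, -0.7]
gripper_width: 0.0003
{'t': 31.32, 'u': np.float64(-0.1271), 'v': np.float64(-0.0956), 'z': np.float64(0.0862), 'yaw': np.float64(0.0005), 'F': array([-0.4,  0.1, -0.7])}
[0.64176787 0.02562082 0.16197041] 0.05284259017207836 {'gapL': np.float64(-0.0011), 'gapR': np.float64(-0.0005), 'latL': np.float64(0.1233), 'latR': np.float64(-0.1167), 'skew': np.float64(-0.0021)} [[-0.109   0.1055]
 [-0.1094 -0.0985]]
```

One last light check push on the right post, to confirm it is still seated.

```bash
python3 -m inch '[[[-0.015,0,0],0,-1],[[-0.03,0,0],0,-1],[[-0.04,0,0],0,-1],[[-0.05,0,0],0,-1],[[-0.06,0,0],0,-1],[[-0.06,0,0],0,-1]]'
python3 -c "
from h import *
print(mine())"
```

```text
clock: 32.28
tcp_pos: [0.592, -0.0838, 0.0854]
tool_rot: [0.255, -3.124, 0.0]
force: [-7.9, -2.4, 2.9]
gripper_width: 0.0001
{'t': 32.27, 'u': np.float64(-0.1211), 'v': np.float64(-0.0964), 'z': np.float64(0.0854), 'yaw': np.float64(-0.001), 'F': array([-7.9, -2.4,  2.9])}
```

```bash
python3 -m inch '[[[-0.01,0,0],0,-1],[[-0.02,0,0],0,-1],[[-0.02,0,0],0,-1]]'
python3 -c "
from h import *
print(mine())"
python3 -m inch '[[[0.2,0,0],0,-1],[[0.5,0,0],0,-1],[[0.5,0,0],0,-1]]'
python3 -m inch '[[[0.4,0,-0.3],0,-1],[[0.8,0,-0.8],0,-1],[[0.8,0,-0.8],0,-1],[[0.8,0,-0.8],0,-1]]'
python3 - <<'E'
from h import *
print(mine())
for i in range(2):
    m=masks('case');ms=masks('strip')
    for c in(["top"],["scene"],["top","scene"]):
        try:
            q,e=fit({k:m[k] for k in c},CASE,[.64,.025,.17]);s,e2=fit({k:ms[k] for k in c},STRIP,[.696,.03,.164]);print(c,e,e2,rel(q,s))
        except Exception as x: print(c,x)
print(case_lm(verbose=False))
for k in 'wax_jar plane mallet band_tin oil stone'.split():
    for n in("top","scene"):
        r=landmark_of(n,k)
        if r: print(k,n,unproj(n,np.array(r[0]['pixel'])[::-1],0).round(4))
for n in("top","scene"): 
    cv2.imwrite(f"pics/{n}9.png",get_image(n)[:,:,::-1])
E
```

```text
clock: 32.65
tcp_pos: [0.5923, -0.0837, 0.0844]
tool_rot: [0.254, -3.118, -0.0]
force: [-14.7, -2.7, 4.6]
gripper_width: 0.0
{'t': 32.65, 'u': np.float64(-0.1208), 'v': np.float64(-0.0964), 'z': np.float64(0.0844), 'yaw': np.float64(-0.0017), 'F': array([-14.7,  -2.7,   4.6])}
clock: 33.02
tcp_pos: [0.521, -0.0953, 0.0862]
tool_rot: [0.255, -3.129, -0.001]
force: [0.1, -0.5, 0.1]
gripper_width: -0.0002
clock: 33.52
tcp_pos: [0.4063, -0.1147, 0.2099]
tool_rot: [-0.257, 3.123, -0.001]
force: [0.3, 0.2, 0.3]
gripper_width: -0.0003
{'t': 33.52, 'u': np.float64(-0.3094), 'v': np.float64(-0.0965), 'z': np.float64(0.2099), 'yaw': np.float64(-0.0002), 'F': array([0.3, 0.2, 0.3])}
['top'] 0.018539535430132155 0.8564790801176292 {'gapL': np.float64(0.0007), 'gapR': np.float64(-0.0008), 'latL': np.float64(0.1253), 'latR': np.float64(-0.1147), 'skew': np.float64(0.0064)}
['scene'] 1.0000001003620986 0.0759386259350936 {'gapL': np.float64(1.2042), 'gapR': np.float64(0.9697), 'latL': np.float64(1.2313), 'latR': np.float64(1.1801), 'skew': np.float64(1.3561)}
['top', 'scene'] 1.0059948404789711 0.3
[... 496 characters left out ...]
.float64(-0.1132), 'skew': np.float64(0.0019)}
['top', 'scene'] 0.051298670181763865 1.3036312851166987 {'gapL': np.float64(0.0027), 'gapR': np.float64(0.0034), 'latL': np.float64(0.1263), 'latR': np.float64(-0.1137), 'skew': np.float64(-0.003)}
[0.64828701 0.03192206 0.16465744]
wax_jar top [[0.5586 0.2548 0.    ]]
wax_jar scene [[0.5598 0.2447 0.    ]]
plane scene [[ 0.631  -0.2115  0.    ]]
mallet top [[ 0.6592 -0.4208  0.    ]]
mallet scene [[ 0.6566 -0.4205  0.    ]]
band_tin top [[0.4805 0.4412 0.    ]]
band_tin scene [[0.4903 0.4314 0.    ]]
oil top [[0.6312 0.4129 0.    ]]
oil scene [[0.6473 0.4054 0.    ]]
stone top [[ 0.4805 -0.4386  0.    ]]
stone scene [[ 0.4892 -0.4376  0.    ]]
```

View pics/top9.png

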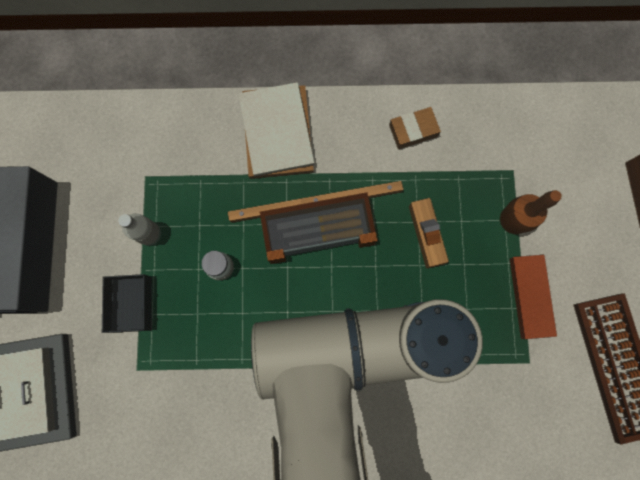

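View pics/scene9.png

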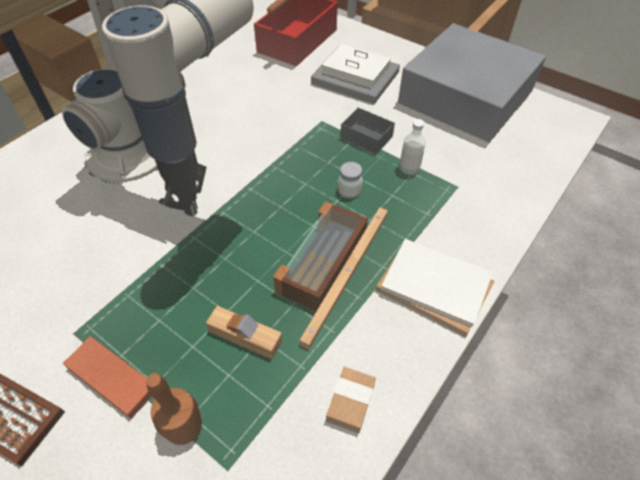

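The pictures show the case's front lying along the strip, from (262,210) to (375,195) in the top view. The strip runs past both ends and the other things look unmoved. I'm handing in.

```bash
python3 -c "
from bench import *
print(close_job(),state()['clock'])"
```

```text
the job is handed in; nothing more can be done
the job is handed in; nothing more can be done
```

I walked the case to the strip in 12 pushes with the shut gripper, alternating left post and right post. I then backed the arm clear and handed the job in just over 33 s into the 64 s allowed.

**Flush front:** The last pushes on both posts were blocked at the same depth, within about 0.1 mm, at about 14 to 15 N. The camera fits I trust put both front corners within about 1 mm of the strip, with skew between 0.002 and 0.006 rad.

**Ends of the case:** The front's ends are about 125 mm left and 115 mm right of the strip's middle. The strip runs 200 mm each way, so neither end sticks out.

**Pane and other objects:** The gripper only pushed on the posts and stayed clear of the glass. In the last pictures the other things look unmoved. Their re-measured positions agree within about 1 cm, which is the detectors' scatter; the plane showed up in one camera only.

**Checks that failed or disagreed:**
- Several final mask fits failed because of bad masks, so I disregarded them: mainly the top camera's strip masks and one scene-camera case mask.
- A fit to the landmark points put the case about 9 mm off the outline fit, though it agreed on the angle. I trusted the outline fit, the blocked pushes and the pictures instead.

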